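# Set the slope stand with its wedge and load the tube carrier

### The arm

A 6-joint arm with a two-finger parallel gripper is mounted at the origin on the work surface. World frame = base frame: x ahead of the robot, y to its left, z up, the work surface at z = 0. Lengths are in mm, angles in rad, forces in N, time in s.
With the tool pointing down it reaches from about 350 to 775 mm from the base axis. Payload 7.3 kg.
Tool frame: the origin (TCP) lies on the centre line of the jaws, within the pads' length; the fingertips stand 11 mm ahead of it and the grasp point (between the pads) lies 8 mm behind it; z points along the fingers, y is the line along which they close (so a half turn about z gives the same grasp; the last joint's range is limited). The gripper opens to 92 mm and grips with 3 to 60 N. Pads are 19 mm wide; open, the fingers measure 130 mm over their backs; the gripper's body (75 mm by 190 mm) begins 47 mm behind the grasp point.
Start: joints at [-1.392, 0.342, 1.524, -0, 1.275, -0.146], TCP at [167.56, -497.562, 237.741] pointing down, gripper open.
Joint ranges: [-2.53, 2.53], [-0.77, 2.02], [0.04, 2.7], [-1, 4.14], [0.28, 2.66], [-3.11, 3.11]. Speed limits (rad/s): [2.57, 2.57, 3.14, 3.14, 3.14, 3.14].

### API

Orientations are given as [roll, pitch, yaw] about the fixed x, y, z axes, in that order (R = Rz(yaw) Ry(pitch) Rx(roll)).
In Python, from plant import bot gives the robot as it stands.
- The arm moves only by the tool step_arm, never from a script. Its argument "deltas" is a list of rows, each a list of 5 numbers: the opening, from 0 (shut) to 1 (fully open), then the shift along the tool's x, y, z each as a share of 0.5 m, from -1 to 1, then the turn about the tool's z as a share of pi/2 rad, from -1 to 1. In form: [[claw, x, y, z, turn], ...]. A call has 1 to 8 rows; each row shifts and turns the commanded pose from where the row before left it, along the tool's axes as they then stand; what a row does not reach is not made up. A row lasts 1/10 s, in which the tool goes at most 50 mm and 8.59 degrees, less where a joint would pass 70% of its speed; a pose out of reach is approached as far as the arm can. A call with a number of a shift or a turn outside -1 to 1 is refused whole. A call with a gripper value outside its range is refused whole. The fingers move at their own pace and stop on an object; the grip force is fixed at half the most. Time passes only in rows, so rows that do not move let the fingers close. It gives the time, the measured TCP pose, the force, the opening and the grip force at its end, in the units of the state.
- bot.get_obs(): the state, without advancing time (a new reading comes with each control period).
- bot.capture(name): name is "scene" or "top" or "wrist"; returns (picture, depth): 420x560x3 uint8, red, green, blue; 420x560 float32, mm along the optical axis (not along the pixel's ray), 0 where there is no reading.
- bot.camera_params(name): a dict with "fov_y" (degrees; the focal length in pixels is half the picture's height over the tangent of half this angle, whatever the lens; pixels are square), "cx", "cy" (the principal point, pixels), "k1" (the pictures are not rectified: a ray, as slopes to the right and down, at radius r is drawn at 1 + k1 r^2 times it, then the intrinsics apply), "rvec" (rotation vector, rad) and "tvec" (3), from world to camera coordinates, as OpenCV has them. Camera axes: x right, y down, z forward; pixel columns grow to the right and rows downward; lengths in mm; the calibration is good to about 2 mm. A picture is of the moment at which its call begins: read the wrist's pose just before it. camera_params takes no time and is no camera call; for the wrist camera it gives the pose at the moment of the call.
- bot.close_job(): hands the job in; it is judged then, once.
The state is a dict: "time": time; "joint_positions": joint angles; "dq": joint speeds; "tau": joint torques, N m; "tool_pos": TCP position; "tcp_rot": TCP orientation; "contact_force": force on the tool from outside, world axes, zero at the start; "moment": the same for the moment, N m; "grip_width": finger opening in mm; "finger_force": force on a finger pad.
Only numpy, scipy, OpenCV 4.12 (cv2) and the standard library are available. Lean on these libraries where they do the work, as an engineer would, in place of code of your own. Each camera call takes 0.05 s, during which the arm holds its last target. There are 200 camera calls.

### The job

Set up the slope stand for the culture tubes: slide the orange wedge, thin end first, along the base plate and under the bar at the free end of the blue hinged cradle until the yellow pointer stands within the height of the red rider on the scale, and leave the wedge holding it there. Then lift the white tube carrier by its handle, keep it upright, and set it down gently, flat inside the cradle, with the blue caps at the raised end. Leave the other things where they stand.

Things in the scene. Friction and masses are not known exactly. Their poses are not given: they have to be found in the camera images.
- stand: slope stand, fixed to the bench: aluminium base plate 340 (its x) x 120 (y) x 8 mm. Origin on the plate's underside below the cradle's middle; x points from the hinge to the cradle's free end (the end that is raised), z up. Plate from x = -105 to +235 mm; hinge axis at x = -85, 24 mm above the bench. White scale on the plate's edge at x = 58, y = -64 mm, 28 mm wide, its top 88 mm above the bench.
- cradle: blue tray, 0.7 kg, hinged on the stand about y, level at rest with its raised end on the rest pads; its weight holds it down, only the wedge holds it up. Origin on the hinge axis; x towards the raised end, z normal to the floor. 170 x 104 mm outside, floor 160 x 94 mm inside lips that stand 14 mm above it.
- bed (a point): centre of the cradle's floor, on its upper face; axes as the cradle's (x towards the raised end, z normal to the floor). At rest 30 mm above the bench.
- bar (a point): lowest point, at mid-width, of the round steel bearing bar (10 mm thick, 90 mm long along y) under the raised end of the cradle, 170 mm from the hinge axis: the wedge lifts here. At rest 10 mm above the plate's top. Axes as the cradle's.
- pointer (a point): tip of the yellow pointer on the cradle's side, beside the scale, 162 mm from the hinge axis, at rest 34 mm above the bench; it rises with the cradle, 0.95 times as much as the bar.
- mark: the red rider on the white scale: a band 8 mm high, 34 mm wide, clipped on at a different height each time, 45 to 54 mm above the bench. Origin at the middle of the band, z up. The pointer is at the mark when its tip lies within the band's 8 mm.
- wedge: loose orange wedge, 195 x 40 x 36 mm high, 0.18 kg. Origin: middle of the underside; x points from heel to thin tip. From the tip (x = 97.5 mm, 4 mm thick) the top climbs evenly to 36 mm at x = -52.5 mm (0.213 mm per mm); the rest, to x = -97.5 mm, is the level heel block, 36 mm high. It stays put under the cradle when released.
- wedge_heel (a point): middle of the heel block, 75 mm behind the wedge's origin, 20 mm above its underside: grip it here from above, across the wedge's 40 mm width (its y). Axes as the wedge's.
- carrier: loose white carrier 140 long (x) x 80 wide (y) mm holding four capped tubes fixed in it, about 0.3 kg. Origin: middle of its flat underside; x points towards the tubes' blue caps. The tubes lie up to 22 mm high; across the middle stands a handle arch.
- carrier_handle (a point): middle of the carrier's handle bar, 60 mm above the underside: a bar 14 x 14 mm thick, 78 mm long along the carrier's y, clear 30 mm above the tubes; grip it across its thickness (along the carrier's x). Axes as the carrier's.
- carrier_caps (a point): the cap end of the carrier, 60 mm from its origin along x.
- tape_roll: bystander: roll of yellow tape, 104 mm across, 48 mm high; origin under its centre.
- bottle_dark: bystander: dark blue bottle, black cap, 52 mm across, 110 mm high; origin under its centre.
- bottle_amber: bystander: amber bottle, black cap, 60 mm across, 130 mm high; origin under its centre.
- bottle_white: bystander: white bottle, blue cap, 64 mm across, 140 mm high; origin under its centre.
- tip_box: bystander: clear box with lilac lid, 87 x 122 x 61 mm; origin under its centre.
- scissors: bystander: scissors lying flat, black handles, 175 mm long, 12 mm high; origin near the pivot.
- run_in (a point): on the plate's top (8 mm above the bench), mid-width, in the middle of the free strip (stand x = +90 to +235 mm) on which the wedge is set down; it then slides on the plate along the stand's -x under the cradle. Rest pads of 12 mm at stand x = 72, y = +-47 mm leave an 82 mm gap for the wedge. Axes as the stand's.
There are look-alikes about, which are no part of the job. There is more than one size of the wedge; the job needs the larger. Leave any green or pink look-alike of the carrier alone.

How it is judged (in metres and radians):
On the way, in this order (a step that is already met when the one before it is completed fails the run):
1. the wedge lies on the plate under the cradle's bar and carries it, with the pointer within the height of the red rider (z of pointer in the frame of mark between -0.004 and 0.004 m and contact force between wedge and cradle above 0.5 N and contact force between wedge and stand above 0.5 N), for 0.3 s.
2. the carrier lies flat inside the cradle, caps at the raised end, let go (z of carrier in the frame of bed between -0.004 and 0.005 m and horizontal distance between carrier and bed below 0.018 m and x of carrier_caps in the frame of bed above 0.03 m and angle between the z axis of carrier and the z axis of bed, either way round below 0.05 rad and contact force between the fingers and carrier below 0.1 N), for 0.2 s.
At the end, for the whole second after the job is handed in: The wedge lies on the plate and carries the cradle's bar, pointer tip within 4 mm of the red rider's middle; the carrier lies flat inside the lips (within 5 mm and 0.05 rad of the floor, 18 mm of its centre), caps at the raised end; both at rest (all of step 1 and z of carrier in the frame of bed between -0.004 and 0.005 m and horizontal distance between carrier and bed below 0.018 m and x of carrier_caps in the frame of bed above 0.03 m and angle between the z axis of carrier and the z axis of bed, either way round below 0.05 rad and linear speed of each of carrier, wedge below 0.01 m/s); the robot touches nothing.
It fails at once if the carrier is tipped more than 30 degrees (angle between carrier's own z axis and vertical above 0.52 rad).
It fails at once if the carrier is let fall (faster than 0.45 m/s while not held) (linear speed of carrier above 0.45 m/s and contact force between the fingers and carrier below 0.1 N).
It fails at once if a bystander is moved more than 30 mm (distance of any of tape_roll, bottle_dark, bottle_amber, bottle_white, tip_box, scissors from where it was at the start of the episode above 0.03 m).
It also fails if it takes over 56 s, if anything falls off the work surface, if the arm or the gripper's body presses on something with over 40 N, if the wrist force passes 120 N, or if a joint passes its speed limit or range.

## Working session

There is one attempt and no reset: what is moved stays moved. The work goes in short steps, Python scripts to look and compute and a tool call to move; the robot and the scene stay as the last step left them, time stands still between calls to the robot, and variables do not carry over. Pictures are saved under pics/ and viewed, at most 10 in all, crops included, and the job is handed in when it is done.

Besides the shell and the picture viewer there is one more tool, called after "Emit:" in YAML: its name, and indented under it one key for each argument. step_arm: Moves the arm, as the interface text tells. Shift numbers are shares of 0.5 m and turn numbers shares of pi/2 rad, none past 1 either way. Its arguments: {"type":"object","properties":{"deltas":{"type":"array","items":{"type":"array","items":{"type":"number","minimum":-1,"maximum":1}}}},"required":["deltas"]}

```bash
mkdir -p pics; cat > h.py <<'E'
import numpy as np, cv2
from plant import bot
def cam(n):
    p=bot.camera_params(n); im,d=bot.capture(n); return p,im,d
def rays(p,uv):
    uv=np.atleast_2d(np.asarray(uv,float)); f=210/np.tan(np.radians(p['fov_y'])/2)
    K=np.array([[f,0,p['cx']],[0,f,p['cy']],[0,0,1]])
    s=cv2.undistortPoints(uv.reshape(-1,1,2),K,np.array([p['k1'],0,0,0,0.]),).reshape(-1,2)
    R=cv2.Rodrigues(np.array(p['rvec'],float))[0]; t=np.array(p['tvec'],float).ravel()
    return s,R,t
def onplane(p,uv,z):
    s,R,t=rays(p,uv); c=-R.T@t; d=np.c_[s,np.ones(len(s))]@R
    return c+d*((z-c[2])/d[:,2])[:,None]
def cloud(p,depth):
    v,u=np.mgrid[0:420,0:560]; s,R,t=rays(p,np.c_[u.ravel(),v.ravel()])
    z=depth.ravel()[:,None]; P=(np.c_[s,np.ones(len(s))]*z-t)@R
    P[z[:,0]==0]=np.nan
    return P.reshape(420,560,3)
def save(n,im,f=1):
    cv2.imwrite('pics/'+n,cv2.resize(im[...,::-1],None,fx=f,fy=f))
E
python3 - <<'E'
from h import *
for n in('top','scene'):
    p,im,d=cam(n); print(n,p); save(n+'0.png',im,1.4); np.savez('/tmp/'+n,im=im,d=d,p=p)
print(bot.get_obs())
E
```

```text
top {'fov_y': 49.38600476010517, 'cx': 279.2999911466316, 'cy': 204.23998954038825, 'k1': -0.03976112374808189, 'rvec': array([ 2.23476289, -2.18952545,  0.04667404]), 'tvec': array([  18.55755872,  506.7019306 , 1283.50713761])}
scene {'fov_y': 55.84163507337671, 'cx': 277.0532823427808, 'cy': 208.69528635554505, 'k1': -0.09175960940228345, 'rvec': array([ 1.27871698,  2.41982311, -0.82444236]), 'tvec': array([ 261.63025534, -321.43554433, 1583.57034443])}
{'time': 0.1, 'joint_positions': array([-1.39199530e+00,  3.42645339e-01,  1.52490698e+00,  3.88013938e-06,
        1.27539355e+00, -1.46033652e-01]), 'dq': array([-0.00109029, -0.00105865, -0.00363503,  0.00106022,  0.00043502,
        0.00062385]), 'tau': array([ 1.78802136e-03, -4.32004774e+01, -2.44693226e+01,  7.18797790e-02,
        5.26420504e-02, -5.01650902e-05]), 'tool_pos': array([ 167.49923053, -497.20457265,  237.12351466]), 'tcp_rot': array([-3.14025439e+00, -2.00583809e-04,  3.24833417e-01]), 'contact_force': array([-0.25294922,  0.59362571, -0.53544888]), 'moment': array([ 0.01029934, -0.01022469,  0.00151381]), 'finger_force': 0.0, 'grip_width': 91.90057161374664}
```

View pics/top0.png

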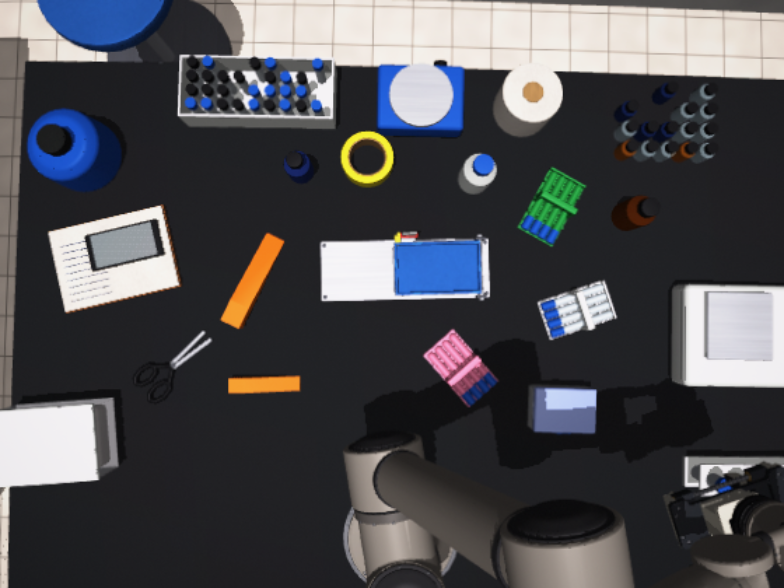

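View pics/scene0.png

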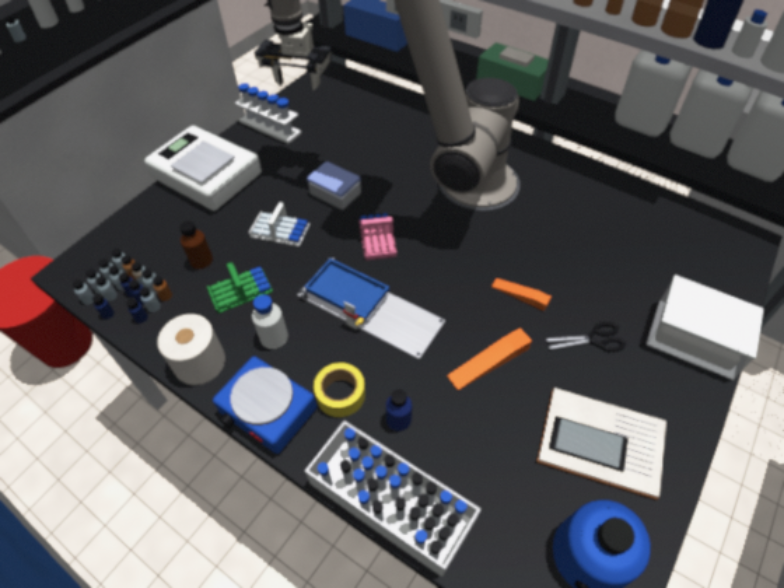

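The top view shows the large wedge at about (252,281), the stand at (320–490, 240–300) with its free end on the left (+y), and the white carrier at (577,309) with its caps on the left. All pixels are in the 1.4x image. Next I'll measure them from depth.

```bash
cat > meas.py <<'E'
from h import *
z=np.load('/tmp/top.npz',allow_pickle=True); im,d,p=z['im'],z['d'],z['p'].item()
C=cloud(p,d); hsv=cv2.cvtColor(im,cv2.COLOR_RGB2HSV)
def blob(m,roi):
    M=np.zeros(m.shape,bool); x0,y0,x1,y1=[int(a/1.4) for a in roi]; M[y0:y1,x0:x1]=m[y0:y1,x0:x1]
    return M
def rect(P):
    r=cv2.minAreaRect(P[:,:2].astype(np.float32)); return np.round(r[0],1),np.round(r[1],1),np.round(cv2.boxPoints(r),1).tolist()
org=(hsv[...,0]>5)&(hsv[...,0]<20)&(hsv[...,1]>150)&(hsv[...,2]>120)
M=blob(org,(200,220,300,340)); P=C[M]; P=P[~np.isnan(P[:,0])]
print('wedge',rect(P),P[:,2].min(),P[:,2].max())
xy=P[:,:2]-P[:,:2].mean(0); w=np.linalg.svd(xy,full_matrices=False)[2][0]; s=xy@w
print('axis',w); 
for a in range(-100,100,20):
    k=(s>a)&(s<a+20); print(a,k.sum(),np.median(P[k],0).round(1) if k.any() else '')
blue=(hsv[...,0]>100)&(hsv[...,0]<125)&(hsv[...,1]>120)
M=blob(blue,(385,225,495,300)); P=C[M];P=P[~np.isnan(P[:,0])]; print('cradle',rect(P),np.percentile(P[:,2],[5,50,95]))
M=blob((hsv[...,2]>130)&(hsv[...,1]<60),(310,225,392,310)); P=C[M];P=P[~np.isnan(P[:,0])]; print('plate',rect(P),np.percentile(P[:,2],[5,50,95]))
A=(hsv[...,2]>90)
M=blob(A,(530,275,625,345)); P=C[M];P=P[~np.isnan(P[:,0])]
L=P[P[:,2]<50]; H=P[P[:,2]>50]
print('carrier low',rect(L),'handle',rect(H),np.median(H,0),len(H))
M=blob(blue,(530,275,625,345)); P=C[M]; print('caps',np.nanmean(P,0))
for n,roi in(('scissors',(130,325,215,405)),('bottle',(280,145,315,185))):
    pass
E
python3 meas.py
```

```text
wedge (array([514.1, 308.6]), array([ 50.5, 196. ]), [[414.79998779296875, 328.1000061035156], [591.5999755859375, 243.60000610351562], [613.4000244140625, 289.20001220703125], [436.6000061035156, 373.70001220703125]]) -5.61280441161717 46.00916153142825
axis [-0.91144881  0.41141349]
-100 102 [592.9 269.9   6.7]
-80 105 [575.  278.5  11.7]
-60 104 [557.4 286.1  14.9]
-40 103 [537.9 295.1  19.6]
-20 106 [520.4 303.   24. ]
0 107 [503.  310.8  28.4]
20 110 [483.8 319.3  32.3]
40 110 [466.5 327.8  36.5]
60 111 [447.4 335.3  37. ]
80 92 [430.7 342.8  36.9]
cradle (array([546. , -61.2]), array([107.3, 169.6]), [[488.8999938964844, 21.399999618530273], [495.79998779296875, -148.0], [603.0, -143.6999969482422], [596.2000122070312, 25.700000762939453]]) [26.84111499 31.32739841 45.84018355]
plate (array([538.5, 101.4]), array([122.9, 142.1]), [[475.6000061035156, 171.10000610351562], [478.6000061035156, 29.0], [601.5, 31.700000762939453], [598.4000244140625, 173.8000030517578]]) [ 4.17225187  8.85373367 13.07992611]
carrier low (array([ 463.7, -351.6]), array([ 90.3, 149.4]), [[396.0, -296.3999938964844], [446.20001220703125, -437.20001220703125], [531.2999877929688, -406.79998779296875], [481.1000061035156, -266.1000061035156]]) handle (array([ 465.5, -346.2]), array([76.8, 15.9]), [[426.6000061035156, -351.20001220703125], [431.79998779296875, -366.29998779296875], [504.3999938964844, -341.20001220703125], [499.20001220703125, -326.20001220703125]]) [ 466.53502452 -345.56200817   66.6295884 ] 173
caps [ 447.91946065 -296.27317978   19.15088835]
```

```bash
cat > plan.py <<'E'
from h import *
import sys
# usage: plan.py claw yawdeg step x,y,z [x,y,z ...]; turn spread over rows from the start
def plan(claw,yawt,step,pts):
    o=bot.get_obs(); pos=np.array(o['tool_pos']); yaw=np.degrees(o['tcp_rot'][2]); rem=yawt-yaw; rem=(rem+180)%360-180 if abs(rem)>185 else rem
    rows=[]
    for q in pts:
        q=np.array(q,float); n=max(1,int(np.ceil(np.linalg.norm(q-pos)/step)))
        for dlt in [(q-pos)/n]*n:
            a=np.radians(yaw); X=np.array([np.cos(a),np.sin(a),0]);Y=np.array([np.sin(a),-np.cos(a),0])
            t=float(np.clip(rem,-8.5,8.5)); rem-=t; yaw+=t
            rows.append([claw,round(dlt@X/500,4),round(dlt@Y/500,4),round(-dlt[2]/500,4),round(-t/90,4)])
        pos=q
    while abs(rem)>.05:
        t=float(np.clip(rem,-8.5,8.5)); rem-=t; rows.append([claw,0,0,0,round(-t/90,4)])
    return rows
if __name__=='__main__':
    a=sys.argv; R=plan(float(a[1]),float(a[2]),float(a[3]),[list(map(float,s.split(','))) for s in a[4:]])
    o=bot.get_obs(); print('at',np.round(o['tool_pos'],1),np.degrees(o['tcp_rot']).round(2),'t',o['time'])
    for i in range(0,len(R),8): print(R[i:i+8])
E
python3 plan.py 1 92 48 420,-330,260 500,-60,300
python3 - <<'E'
from h import *
for n in('scene','top'):
    z=np.load(f'/tmp/{n}.npz',allow_pickle=True); im,d,p=z['im'],z['d'],z['p'].item(); C=cloud(p,d)
    hsv=cv2.cvtColor(im,cv2.COLOR_RGB2HSV); h=hsv[...,0]
    m=((h<5)|(h>172))&(hsv[...,1]>140)&(hsv[...,2]>70)
    W=(abs(C[...,0]-610)<45)&(abs(C[...,1])<80)
    for nm,mm in(('red',m&W),('yel',(h>20)&(h<34)&(hsv[...,1]>120)&W)):
        v,u=np.nonzero(mm); P=C[mm]; print(n,nm,len(u), len(u) and (u.min(),u.max(),v.min(),v.max(),np.median(P,0).round(1),np.ptp(P,axis=0).round()))
E
```

```text
at [ 167.5 -497.2  237.1] [-1.7992e+02 -1.0000e-02  1.8610e+01] t 0.1
[[1.0, np.float64(0.0836), np.float64(-0.0222), np.float64(-0.0065), -0.0944], [1.0, np.float64(0.086), np.float64(-0.0096), np.float64(-0.0065), -0.0944], [1.0, np.float64(0.0865), np.float64(0.0032), np.float64(-0.0065), -0.0944], [1.0, np.float64(0.0851), np.float64(0.0159), np.float64(-0.0065), -0.0944], [1.0, np.float64(0.0818), np.float64(0.0283), np.float64(-0.0065), -0.0944], [1.0, np.float64(0.0767), np.float64(0.0401), np.float64(-0.0065), -0.0944], [1.0, np.float64(0.0699), np.float64(0.051), np.float64(-0.0065), -0.0944], [1.0, np.float64(0.0936), np.float64(0.0076), np.float64(-0.0133), -0.0944]]
[[1.0, np.float64(0.0914), np.float64(0.0213), np.float64(-0.0133), -0.0599], [1.0, np.float64(0.089), np.float64(0.0298), np.float64(-0.0133), -0.0], [1.0, np.float64(0.089), np.float64(0.0298), np.float64(-0.0133), -0.0], [1.0, np.float64(0.089), np.float64(0.0298), np.float64(-0.0133), -0.0], [1.0, np.float64(0.089), np.float64(0.0298), np.float64(-0.0133), -0.0]]
scene red 4 (np.int64(252), np.int64(254), np.int64(225), np.int64(226), array([607.5,  12.1,  54.3]), array([4., 7., 7.]))
scene yel 20 (np.int64(254), np.int64(259), np.int64(227), np.int64(231), array([601.9,  19.9,  36.2]), array([24., 27., 35.]))
top red 24 (np.int64(286), np.int64(298), np.int64(166), np.int64(169), array([602.2,   1.2,  58.8]), array([16., 33., 75.]))
top yel 32 (np.int64(281), np.int64(285), np.int64(165), np.int64(172), array([603.7,  19.4,  35.3]), array([24., 11., 43.]))
```

Emit:
step_arm:
  deltas:
    - [1,0.0836,-0.0222,-0.0065,-0.0944]
    - [1,0.086,-0.0096,-0.0065,-0.0944]
    - [1,0.0865,0.0032,-0.0065,-0.0944]
    - [1,0.0851,0.0159,-0.0065,-0.0944]
    - [1,0.0818,0.0283,-0.0065,-0.0944]
    - [1,0.0767,0.0401,-0.0065,-0.0944]
    - [1,0.07,0.051,-0.0065,-0.0944]
    - [1,0.0936,0.0076,-0.0133,-0.0944]

```text
time: 0.9
tool_pos: [435.8, -285.1, 265.9]
tcp_rot: [-3.141, -0.0, 1.517]
contact_force: [0.5, 0.7, 0.9]
grip_width: 92.2
finger_force: 0.0
```

Emit:
step_arm:
  deltas:
    - [1,0.0914,0.0213,-0.0133,-0.06]
    - [1,0.089,0.03,-0.0133,0]
    - [1,0.089,0.03,-0.0133,0]
    - [1,0.089,0.03,-0.0133,0]
    - [1,0.089,0.03,-0.0133,0]
    - [1,0,0,0,0]

```text
time: 1.5
tool_pos: [501.8, -55.5, 301.0]
tcp_rot: [3.14, -0.001, 1.612]
contact_force: [0.6, -0.3, -1.2]
grip_width: 91.7
finger_force: 0.0
```

```bash
python3 - <<'E'
from h import *
o=bot.get_obs(); print(o['tool_pos'],np.degrees(o['tcp_rot']),o['time'],o['joint_positions'])
p,im,d=cam('wrist'); print(p); save('w1.png',im,1.4); np.savez('/tmp/w1',im=im,d=d,p=p)
E
```

```text
[501.75112365 -55.48435209 301.00903055] [ 1.79908401e+02 -8.22053725e-02  9.23409237e+01] 1.5 [-0.26319905  0.26078159  1.4632488   0.00186981  1.41646671 -0.30434114]
{'fov_y': 67.41427003597751, 'cx': 270.97316081274596, 'cy': 208.40496368966487, 'k1': -0.05097371837129833, 'rvec': array([-2.84005469, -0.0562852 , -0.00911655]), 'tvec': array([-500.03610716, -127.23681246,  429.88216053])}
```

View pics/w1.png

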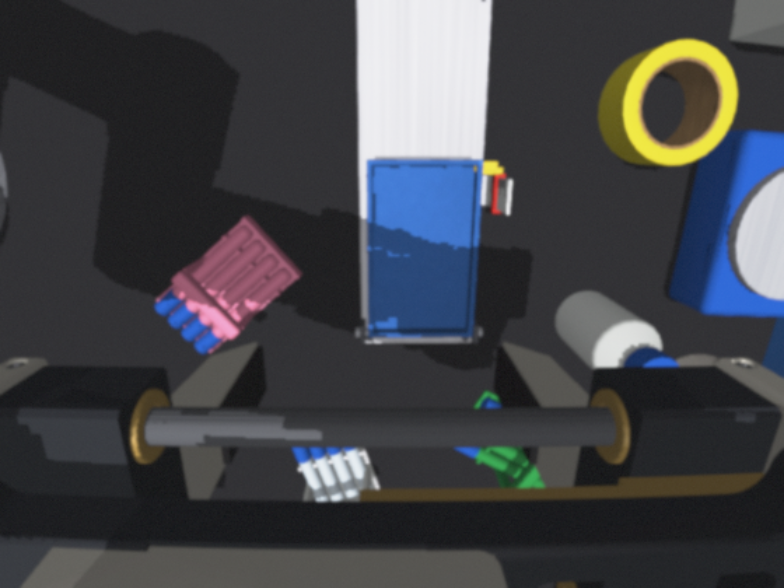

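The wrist view shows the plate running up the image: left edge u≈357, right edge ≈490→483. The cradle is at (367–480, 160–340), with the yellow pointer at (490,168) and the red rider at (500,195).

```bash
python3 - <<'E'
from h import *
z=np.load('/tmp/w1.npz',allow_pickle=True); im,d,p=z['im'],z['d'],z['p'].item()
g=cv2.cvtColor(im,cv2.COLOR_RGB2GRAY); hsv=cv2.cvtColor(im,cv2.COLOR_RGB2HSV); C=cloud(p,d)
L=[];R=[]
for v in range(8,106,4):
    u=np.nonzero(g[v,240:360]>130)[0]+240; L.append((u.min()-.5,v));R.append((u.max()+.5,v))
for nm,E in(('L',L),('R',R)):
    P=onplane(p,E,8); k=np.polyfit(P[:,1],P[:,0],1); print(nm,k,np.degrees(np.arctan(k[0])),P[[0,-1]].round(1), np.std(P[:,0]-np.polyval(k,P[:,1])).round(2))
b=(hsv[...,0]>100)&(hsv[...,0]<125)&(hsv[...,1]>120); b[:,:255]=0;b[:,350:]=0;b[:110]=0 if 0 else b[:110];b[250:]=0
v,u=np.nonzero(b); print('cradle px',u.min(),u.max(),v.min(),v.max())
print('free end top edge z=44',onplane(p,[[300,v.min()]],44))
P=C[b]; print('blue z pct',np.nanpercentile(P[:,2],[5,50,95]))
print('cradle center from blue',np.nanmin(P,0),np.nanmax(P,0))
h=hsv[...,0]
for nm,m in(('red',((h<6)|(h>172))&(hsv[...,1]>120)&(hsv[...,2]>60)),('yel',(h>20)&(h<34)&(hsv[...,1]>120))):
    m[:,:335]=0;m[:,375:]=0;m[:100]=0;m[160:]=0
    v,u=np.nonzero(m); P=C[m]; print(nm,len(u),u.min(),u.max(),v.min(),v.max(),np.nanmedian(P,0).round(1),np.nanpercentile(P,[5,95],axis=0).round(1))
E
```

```text
L [-4.14566151e-02  4.79767453e+02] -2.3739297172030382 [[473.9 149.6   8. ]
 [478.4  34.2   8. ]] 0.35
R [-4.20083649e-02  6.00518132e+02] -2.4054876894730386 [[593.7 155.1   8. ]
 [598.7  39.3   8. ]] 0.36
cradle px 263 343 114 240
free end top edge z=44 [[535.38688433  23.86486904  44.        ]]
blue z pct [29.02430271 30.50792482 44.32200564]
cradle center from blue [ 489.71604737 -146.23075346   -1.66930572] [608.83724371  25.04496018  46.50883675]
red 138 350 361 124 153 [602.   -1.5  55.8] [[600.  -24.7   0.9]
 [620.9  13.1  57.3]]
yel 126 346 359 114 125 [603.3  20.4  37.2] [[ 5.952e+02  1.540e+01 -4.000e-01]
 [ 6.172e+02  2.630e+01  3.930e+01]]
```

```bash
sed -i 's/round(dlt@X\/500,4)/float(round(dlt@X\/500,4))/;s/round(dlt@Y\/500,4)/float(round(dlt@Y\/500,4))/;s/round(-dlt\[2\]\/500,4)/float(round(-dlt[2]\/500,4))/' plan.py; python3 plan.py 1 155.5 48 490,160,280 443,338,180
```

```text
at [501.1 -58.  300.4] [179.99  -0.    92.26] t 1.55
[[1.0, 0.0873, -0.001, 0.0082, -0.0944], [1.0, 0.0865, 0.0119, 0.0082, -0.0944], [1.0, 0.0838, 0.0246, 0.0082, -0.0944], [1.0, 0.0792, 0.0367, 0.0082, -0.0944], [1.0, 0.0729, 0.048, 0.0082, -0.0944], [1.0, 0.0638, 0.0368, 0.04, -0.0944], [1.0, 0.0577, 0.0458, 0.04, -0.0944], [1.0, 0.0502, 0.0538, 0.04, -0.0415]]
[[1.0, 0.0466, 0.057, 0.04, -0.0], [1.0, 0.0466, 0.057, 0.04, -0.0]]
```

Emit:
step_arm:
  deltas:
    - [1,0.0873,-0.001,0.0082,-0.0944]
    - [1,0.0865,0.0119,0.0082,-0.0944]
    - [1,0.0838,0.0246,0.0082,-0.0944]
    - [1,0.0792,0.0367,0.0082,-0.0944]
    - [1,0.0729,0.048,0.0082,-0.0944]
    - [1,0.0638,0.0368,0.04,-0.0944]
    - [1,0.0577,0.0458,0.04,-0.0944]
    - [1,0.05,0.0538,0.04,-0.0415]

```text
time: 2.35
tool_pos: [463.2, 264.3, 218.6]
tcp_rot: [-3.141, -0.0, 2.712]
contact_force: [0.1, 0.6, 0.0]
grip_width: 91.9
finger_force: 0.0
```

Emit:
step_arm:
  deltas:
    - [1,0.0466,0.057,0.04,0]
    - [1,0.0466,0.057,0.04,0]
    - [1,0,0,0,0]

```text
time: 2.65
tool_pos: [442.8, 337.0, 176.3]
tcp_rot: [-3.137, -0.004, 2.711]
contact_force: [0.6, -0.7, -0.4]
grip_width: 91.6
finger_force: 0.0
```

```bash
python3 - <<'E'
from h import *
p,im,d=cam('wrist'); save('w2.png',im,1.4); np.savez('/tmp/w2',im=im,d=d,p=p)
C=cloud(p,d); hsv=cv2.cvtColor(im,cv2.COLOR_RGB2HSV)
m=((hsv[...,0]>5)&(hsv[...,0]<20)&(hsv[...,1]>150)&(hsv[...,2]>110)).astype(np.uint8)
n,l,s,c=cv2.connectedComponentsWithStats(m)
for i in range(1,n):
    if s[i,4]<300: continue
    P=C[l==i]; P=P[(P[:,2]>3)]
    H=P[P[:,2]>34.5]; r=cv2.minAreaRect(P[:,:2].astype(np.float32))
    print(s[i],r, 'heel',cv2.minAreaRect(H[:,:2].astype(np.float32)) if len(H)>20 else '',P[:,2].max())
E
python3 plan.py 1 155.5 48 443,338,180
```

```text
[  92   34  133  103 4906] ((304.2291564941406, 280.264892578125), (29.723115921020508, 138.6660614013672), 1.640980839729309) heel  28.582612222712424
[ 251  172   45  119 4843] ((483.01190185546875, 319.6719055175781), (41.064971923828125, 131.24021911621094), 65.45515441894531) heel ((450.493408203125, 334.88092041015625), (39.88600540161133, 59.28700637817383), 66.11517333984375) 38.994959989683004
[256 319  35  13 404] ((513.5712890625, 309.25115966796875), (38.39180374145508, 195.40496826171875), 63.93194580078125) heel  245.9583241131642
at [444.  335.6 177.8] [-1.7979e+02 -1.2000e-01  1.5529e+02] t 2.7
[[1.0, 0.0037, 0.0035, -0.0045, -0.0023]]
```

Emit:
step_arm:
  deltas:
    - [1,0.0024,0.0053,0.08,0]
    - [1,0,0,0.08,0]
    - [1,0,0,0.08,0]
    - [1,0,0,0.06,0]
    - [1,0,0,0.0216,0]
    - [1,0,0,0,0]
    - [0,0,0,0,0]
    - [0,0,0,0,0]

```text
time: 3.5
tool_pos: [446.3, 339.0, 21.0]
tcp_rot: [3.139, 0.002, 2.708]
contact_force: [0.9, 0.9, 0.3]
grip_width: 80.0
finger_force: 0.0
```

Emit:
step_arm:
  deltas:
    - [0,0,0,0,0]
    - [0,0,0,0,0]
    - [0,0,0,0,0]
    - [0,0,0,0,0]

```text
time: 3.9
tool_pos: [445.0, 338.8, 19.3]
tcp_rot: [3.141, 0.0, 2.709]
contact_force: [0.6, -0.0, 0.1]
grip_width: 48.3
finger_force: 0.0
```

Emit:
step_arm:
  deltas:
    - [0,0,0,0,0]
    - [0,0,0,0,0]
    - [0,0,0,0,0]
    - [0,0,0,-0.06,0]
    - [0,0,0,-0.06,0]
    - [0,0,0,0,0]

```text
time: 4.5
tool_pos: [447.0, 340.0, 82.4]
tcp_rot: [3.136, 0.004, 2.709]
contact_force: [1.0, -0.7, -2.0]
grip_width: 40.1
finger_force: 30.0
```

```bash
python3 - <<'E'
from h import *
o=bot.get_obs(); print(o['tool_pos'],np.degrees(o['tcp_rot']),o['grip_width'],o['finger_force'],o['contact_force'])
p,im,d=cam('top'); C=cloud(p,d); hsv=cv2.cvtColor(im,cv2.COLOR_RGB2HSV)
m=((hsv[...,0]>5)&(hsv[...,0]<20)&(hsv[...,1]>150)&(hsv[...,2]>110)); m[:150]=0;m[245:]=0;m[:,:130]=0;m[:,225:]=0
P=C[m];P=P[P[:,2]>20]; print(cv2.minAreaRect(P[:,:2].astype(np.float32)),np.percentile(P[:,2],[2,50,98]))
o=m.nonzero(); 
E
python3 plan.py 0 92.4 48 490,280,110 528.5,226,85 528.5,226,45
```

```text
[446.97001164 339.95843299  82.4028637 ] [179.6727341    0.23401059 155.18802803] 40.050954744056355 29.9782195687294 [ 1.00902347 -0.72034478 -2.0096864 ]
((536.56884765625, 298.1522521972656), (41.45487594604492, 146.4257354736328), 65.07349395751953) [ 68.30028744  85.08423736 100.01948714]
at [445.9 339.3  80.4] [1.7983e+02 1.2000e-01 1.5518e+02] t 4.55
[[0.0, -0.0649, -0.0353, -0.0296, 0.0944], [0.0, -0.0694, -0.0253, -0.0296, 0.0944], [0.0, -0.0647, -0.0146, 0.025, 0.0944], [0.0, -0.0661, -0.0049, 0.025, 0.0944], [0.0, 0.0, 0.0, 0.08, 0.0944], [0.0, 0, 0, 0, 0.0944], [0.0, 0, 0, 0, 0.0944], [0.0, 0, 0, 0, 0.0365]]
```

Emit:
step_arm:
  deltas:
    - [0,-0.0649,-0.0353,-0.02,0.0944]
    - [0,-0.0694,-0.0253,-0.02,0.0944]
    - [0,-0.0647,-0.0146,0.02,0.0944]
    - [0,-0.0661,-0.0049,0.02,0.0944]
    - [0,0,0,0,0.0944]
    - [0,0,0,0,0.0944]
    - [0,0,0,0,0.0944]
    - [0,0,0,0,0.0365]

```text
time: 5.35
tool_pos: [526.5, 225.0, 77.0]
tcp_rot: [-3.138, 0.001, 1.608]
contact_force: [0.8, 0.1, -1.7]
grip_width: 39.7
finger_force: 30.0
```

Emit:
step_arm:
  deltas:
    - [0,0,0,0,0]

```text
time: 5.45
tool_pos: [526.6, 225.1, 77.3]
tcp_rot: [-3.139, 0.001, 1.613]
contact_force: [0.4, 1.3, -1.9]
grip_width: 39.9
finger_force: 30.0
```

```bash
python3 plan.py 0 92.4 48 530.7,226,40 | cut -c1-700; python3 - <<'E'
from h import *
p,im,d=cam('top'); C=cloud(p,d); hsv=cv2.cvtColor(im,cv2.COLOR_RGB2HSV)
m=((hsv[...,0]>5)&(hsv[...,0]<20)&(hsv[...,1]>150)&(hsv[...,2]>110)); m[:130]=0;m[245:]=0;m[:,:150]=0;m[:,300:]=0
P=C[m];P=P[P[:,2]>40]; print(cv2.minAreaRect(P[:,:2].astype(np.float32)),P[:,1].min(),np.percentile(P[:,2],[2,50,98]))
for y in range(40,200,20):
    k=abs(P[:,1]-y)<10
    if k.sum()>20: print(y,((np.percentile(P[k,0],2)+np.percentile(P[k,0],98))/2).round(1),np.median(P[k,2]).round(1))
E
```

```text
at [526.6 225.1  77.3] [-1.7984e+02  4.0000e-02  9.2400e+01] t 5.45
[[0.0, 0.0014, 0.0083, 0.0745, -0.0]]
((529.85546875, 121.433349609375), (37.60047912597656, 137.50421142578125), 2.078275680541992) 52.40745470442199 [62.33403605 78.15478412 93.41414285]
60 532.9 65.2
80 532.2 68.7
100 531.6 73.0
120 531.0 77.3
140 530.4 81.7
160 528.4 86.2
180 527.7 90.4
```

Emit:
step_arm:
  deltas:
    - [0,0.0014,0.0083,0.05,0]
    - [0,0,0,0.044,0]
    - [0,0,0,0,0]
    - [0,0,0,0.003,0]
    - [0,0,0,0,0]

```text
time: 6.0
tool_pos: [532.0, 226.5, 31.2]
tcp_rot: [3.14, -0.0, 1.614]
contact_force: [0.3, -1.1, -2.1]
grip_width: 39.8
finger_force: 30.0
```

Emit:
step_arm:
  deltas:
    - [0,0,0,0.003,0]
    - [0,0,0,0,0]

```text
time: 6.2
tool_pos: [531.9, 226.4, 29.7]
tcp_rot: [3.14, -0.0, 1.613]
contact_force: [0.2, -0.1, -2.7]
grip_width: 40.1
finger_force: 30.0
```

Emit:
step_arm:
  deltas:
    - [0,0,0,0.002,0]
    - [0,0,0,0,0]

```text
time: 6.4
tool_pos: [531.6, 226.3, 28.2]
tcp_rot: [3.141, -0.0, 1.613]
contact_force: [-0.3, -0.3, -2.3]
grip_width: 39.5
finger_force: 30.0
```

Emit:
step_arm:
  deltas:
    - [0,0,0,0.002,0]
    - [0,0,0,0,0]

```text
time: 6.6
tool_pos: [531.7, 226.3, 27.1]
tcp_rot: [3.141, 0.0, 1.613]
contact_force: [-0.5, 0.4, -1.7]
grip_width: 39.7
finger_force: 30.0
```

Emit:
step_arm:
  deltas:
    - [0,0,0,0.002,0]
    - [0,0,0,0,0]

```text
time: 6.8
tool_pos: [531.7, 226.4, 26.7]
tcp_rot: [3.141, -0.0, 1.613]
contact_force: [-2.3, 0.8, 4.6]
grip_width: 39.9
finger_force: 30.0
```

Emit:
step_arm:
  deltas:
    - [0,-0.04,0,0,0]
    - [0,-0.04,0,0,0]
    - [0,-0.04,0,0,0]
    - [0,-0.04,0,0,0]
    - [0,-0.03,0,0,0]
    - [0,-0.02,0,0,0]
    - [0,-0.014,0,0,0]
    - [0,0,0,0,0]

```text
time: 7.6
tool_pos: [537.1, 114.9, 27.1]
tcp_rot: [3.139, -0.001, 1.612]
contact_force: [-0.5, 2.8, 5.5]
grip_width: 39.9
finger_force: 30.0
```

```bash
cat > look.py <<'E'
from h import *
import sys
t=sys.argv[1]
for n in('scene','top','wrist'):
    p,im,d=cam(n); np.savez(f'/tmp/{t}{n}',im=im,d=d,p=p)
    C=cloud(p,d); hsv=cv2.cvtColor(im,cv2.COLOR_RGB2HSV); h=hsv[...,0]
    W=(abs(C[...,0]-608)<30)&(abs(C[...,1]-2)<50)&(C[...,2]>25)&(C[...,2]<100)
    for nm,mm in(('red',((h<6)|(h>172))&(hsv[...,1]>120)&(hsv[...,2]>60)&W),('yel',(h>20)&(h<34)&(hsv[...,1]>120)&W)):
        v,u=np.nonzero(mm); P=C[mm]; print(n,nm,len(u), len(u) and (u.min(),u.max(),v.min(),v.max(),np.median(P,0).round(1),np.percentile(P[:,2],[10,90]).round(1)))
    s,R,tt=rays(p,[[280,210]]); uv=cv2.projectPoints(np.array([[606.,8.,45.]]),np.array(p['rvec'],float),np.array(p['tvec'],float),np.array([[210/np.tan(np.radians(p['fov_y'])/2),0,p['cx']],[0,210/np.tan(np.radians(p['fov_y'])/2),p['cy']],[0,0,1]]),np.array([p['k1'],0,0,0.]))[0].ravel()
    u,v=uv.round().astype(int); print(n,u,v)
    if 0<u<560 and 0<v<420: 
        c=im[max(v-26,0):v+26,max(u-35,0):u+35]; c=cv2.resize(c,(390,290),interpolation=cv2.INTER_CUBIC); np.save(f'/tmp/c{n}',c)
    else: np.save(f'/tmp/c{n}',np.zeros((290,390,3),np.uint8))
save(t+'.png',np.hstack([np.load(f'/tmp/c{n}.npy') for n in('scene','wrist')]))
E
python3 look.py s1
```

```text
scene red 10 (np.int64(247), np.int64(254), np.int64(223), np.int64(226), array([609.4,   6.1,  54.5]), array([51.4, 57.3]))
scene yel 13 (np.int64(255), np.int64(258), np.int64(225), np.int64(229), array([601. ,  20.2,  48.1]), array([43.2, 50.6]))
scene 253 226
top red 28 (np.int64(286), np.int64(298), np.int64(167), np.int64(169), array([603.2,  -4.3,  59.6]), array([55.9, 65.2]))
top yel 19 (np.int64(283), np.int64(285), np.int64(166), np.int64(172), array([601.2,  18.4,  49. ]), array([45.5, 53.3]))
top 288 168
wrist red 0 0
wrist yel 0 0
wrist 378 450
```

View pics/s1.png

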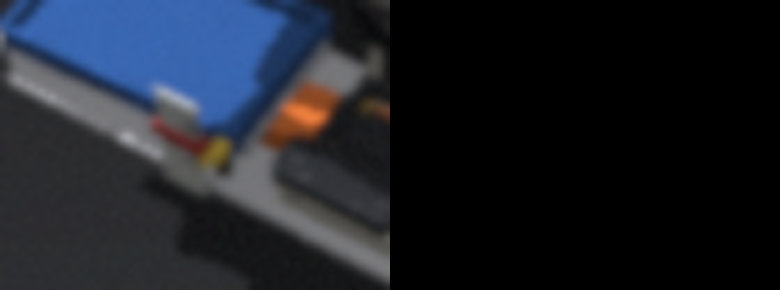

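The scene crop shows the wedge under the bar, the cradle raised, and the yellow pointer just below and beside the red rider. I'll get the rider height from the stored closer wrist view.

```bash
python3 - <<'E'
from h import *
z=np.load('/tmp/w1.npz',allow_pickle=True); im,d,p=z['im'],z['d'],z['p'].item(); C=cloud(p,d)
R=cv2.Rodrigues(p['rvec'])[0]; print('cam',-R.T@p['tvec'])
print(im[110:158,342:370][::3,::1,0][8].tolist())
for v in range(124,154,4):
    print(v,[(u,*im[v,u].tolist(),*C[v,u].round().astype(int).tolist()) for u in range(346,366,2) if not np.isnan(C[v,u,0])])
E
```

```text
cam [499.2273167   25.77858169 448.47690893]
[77, 129, 195, 225, 221, 174, 125, 104, 90, 95, 137, 187, 203, 172, 122, 90, 90, 88, 90, 119, 175, 220, 222, 179, 110, 63, 51, 50]
124 [(346, 216, 202, 129, 604, 13, 1), (348, 209, 191, 92, 607, 13, 1), (350, 204, 184, 72, 609, 13, 1), (352, 195, 166, 60, 603, 14, 35), (354, 225, 164, 67, 606, 15, 37), (356, 227, 157, 66, 609, 15, 35), (358, 217, 128, 63, 611, 15, 35), (360, 169, 73, 61, 623, 14, 2), (362, 71, 50, 54, 626, 14, 2), (364, 52, 51, 53, 629, 14, 0)]
128 [(346, 223, 224, 229, 602, 8, 13), (348, 141, 142, 144, 603, 9, 19), (350, 94, 93, 93, 603, 9, 29), (352, 106, 44, 44, 600, 10, 52), (354, 197, 56, 53, 601, 10, 55), (356, 136, 61, 61, 603, 11, 58), (358, 101, 71, 71, 603, 11, 68), (360, 102, 78, 78, 603, 12, 76), (362, 115, 114, 114, 604, 12, 82), (364, 174, 174, 176, 606, 12, 81)]
132 [(346, 222, 222, 227, 603, 3, 10), (348, 129, 129, 131, 603, 3, 20), (350, 90, 86, 87, 603, 4, 31), (352, 130, 46, 45, 601, 5, 50), (354, 196, 58, 54, 601, 6, 57), (356, 110, 66, 66, 603, 6, 60), (358, 69, 70, 70, 603, 7, 69), (360, 79, 80, 80, 6
[... 1105 characters left out ...]
06, -5, 88)]
148 [(346, 57, 57, 59, 608, -20, -1), (348, 45, 43, 46, 610, -20, 1), (350, 80, 43, 43, 613, -19, 0), (352, 188, 52, 48, 601, -14, 57), (354, 189, 83, 81, 604, -14, 55), (356, 118, 107, 107, 604, -13, 66), (358, 109, 110, 110, 604, -12, 74), (360, 125, 127, 126, 604, -11, 81), (362, 224, 224, 225, 604, -10, 89), (364, 166, 166, 169, 633, -19, -1)]
152 [(346, 50, 49, 53, 608, -25, 0), (348, 47, 46, 49, 611, -25, 0), (350, 66, 45, 46, 613, -25, 1), (352, 143, 54, 53, 616, -25, 1), (354, 159, 53, 52, 619, -25, 1), (356, 145, 57, 57, 622, -25, 0), (358, 93, 64, 65, 625, -25, 1), (360, 102, 100, 102, 628, -24, 1), (362, 209, 210, 212, 605, -14, 89), (364, 142, 141, 143, 634, -24, 0)]
```

Emit:
step_arm:
  deltas:
    - [0,-0.02,0,0,0]
    - [0,-0.02,0,0,0]
    - [0,-0.016,0,0,0]
    - [0,-0.012,0,0,0]
    - [0,0,0,0,0]
    - [0,0,0,0,0]

```text
time: 8.35
tool_pos: [538.5, 81.3, 27.1]
tcp_rot: [3.14, -0.001, 1.613]
contact_force: [0.7, 5.3, 6.6]
grip_width: 39.8
finger_force: 30.0
```

```bash
python3 look.py s2
```

```text
scene red 7 (np.int64(248), np.int64(253), np.int64(224), np.int64(226), array([609. ,   3.9,  53. ]), array([51.4, 56.1]))
scene yel 6 (np.int64(255), np.int64(257), np.int64(224), np.int64(227), array([601.9,  18.7,  52.7]), array([52.2, 54.1]))
scene 253 226
top red 15 (np.int64(288), np.int64(297), np.int64(167), np.int64(169), array([601.7,  -3.1,  57.9]), array([54.6, 65.6]))
top yel 0 0
top 288 168
wrist red 0 0
wrist yel 0 0
wrist 385 409
```

Emit:
step_arm:
  deltas:
    - [0.3,0,0,0,0]
    - [0.6,0,0,0,0]
    - [0.6,0,0,0,0]
    - [0.6,0,0,0,0]
    - [0.6,0,0,-0.04,0]
    - [0.6,0,0,-0.08,0]
    - [0.6,0,0,-0.08,0]
    - [0.6,0,0,0,0]

```text
time: 9.3
tool_pos: [540.9, 80.4, 131.2]
tcp_rot: [3.132, 0.001, 1.613]
contact_force: [0.2, 0.7, 0.2]
grip_width: 55.1
finger_force: 0.0
```

```bash
python3 plan.py 0.6 92.4 45 455,-30,127 455,-30,100
```

```text
at [540.9  80.4 131.2] [1.7942e+02 3.0000e-02 9.2420e+01] t 9.3
[[0.6, -0.0533, -0.0453, 0.0021, 0.0003], [0.6, -0.0533, -0.0452, 0.0021, -0.0], [0.6, -0.0533, -0.0452, 0.0021, -0.0], [0.6, -0.0533, -0.0452, 0.0021, -0.0], [0.6, 0.0, 0.0, 0.054, -0.0]]
```

Emit:
step_arm:
  deltas:
    - [0.6,-0.0533,-0.0452,0,0]
    - [0.6,-0.0533,-0.0452,0,0]
    - [0.6,-0.0533,-0.0452,0,0]
    - [0.6,-0.0533,-0.0452,0,0]
    - [0.6,0,0,0.054,0]
    - [0.6,0,0,0,0]
    - [0.6,0,0,0,0]

```text
time: 10.0
tool_pos: [451.8, -29.8, 98.7]
tcp_rot: [-3.14, -0.0, 1.613]
contact_force: [0.9, -1.0, -0.1]
grip_width: 55.3
finger_force: 0.0
```

```bash
python3 look.py s3; python3 - <<'E'
from h import *
z=np.load('/tmp/s3wrist.npz',allow_pickle=True); im,d,p=z['im'],z['d'],z['p'].item()
R=cv2.Rodrigues(p['rvec'])[0]; print('cam',-R.T@p['tvec'])
save('s3w.png',im,1.4)
C=cloud(p,d); hsv=cv2.cvtColor(im,cv2.COLOR_RGB2HSV); h=hsv[...,0]
m=((h<6)|(h>172))&(hsv[...,1]>110)&(hsv[...,2]>60); y=(h>20)&(h<34)&(hsv[...,1]>110)
for nm,mm in(('r',m),('y',y)):
    mm=mm&(abs(C[...,1]-2)<40)&(abs(C[...,0]-605)<25)
    for v in sorted(set(np.nonzero(mm)[0]))[::3]:
        u=np.nonzero(mm[v])[0]; print(nm,v,u.min(),u.max(),C[v,u.min():u.max()+1,2].round().tolist(),C[v,u[len(u)//2]].round(1))
E
```

```text
scene red 7 (np.int64(247), np.int64(253), np.int64(223), np.int64(225), array([610.3,   1.7,  55.6]), array([51.9, 58.1]))
scene yel 14 (np.int64(255), np.int64(258), np.int64(224), np.int64(228), array([602.1,  20.9,  54.2]), array([51.7, 57.2]))
scene 253 226
top red 28 (np.int64(286), np.int64(298), np.int64(167), np.int64(169), array([603.2,  -4.3,  58.5]), array([54.3, 66.7]))
top yel 16 (np.int64(283), np.int64(286), np.int64(166), np.int64(171), array([600. ,  17.2,  55.3]), array([52.5, 59.9]))
top 288 168
wrist red 578 (np.int64(486), np.int64(516), np.int64(185), np.int64(233), array([601.4,  -3. ,  55.5]), array([51.2, 56.7]))
wrist yel 257 (np.int64(479), np.int64(518), np.int64(169), np.int64(187), array([601. ,  18.7,  55.3]), array([52. , 56.5]))
wrist 498 191
cam [450.01561775  51.90801478 246.85089413]
r 185 504 516 [56.0, 55.0, 56.0, 56.0, 57.0, 56.0, 57.0, 56.0, 56.0, 56.0, 56.0, 55.0, 55.0] [604.2  14.6  56.6]
r 188 500 515 [53.0, 55.0, 57.0, 57.0, 57.0, 56.0, 55.0, 56.0, 56.0, 57.0, 56.0, 56.0, 56.0, 56.0, 56.0, 56.0] [603.5  12.6  56.4]
r 191 497 506 [52.0, 53.
[... 1737 characters left out ...]
, 56.0, 56.0, 56.0, 56.0, 56.0] [599.8  23.   57.5]
y 175 500 513 [56.0, 56.0, 55.0, 55.0, 56.0, 55.0, 56.0, 56.0, 56.0, 56.0, 55.0, 56.0, 56.0, 55.0] [600.6  20.9  56.4]
y 178 499 518 [56.0, 56.0, 56.0, 56.0, 55.0, 56.0, 55.0, 56.0, 55.0, 56.0, 55.0, 56.0, 54.0, 56.0, 52.0, 52.0, 52.0, 52.0, 52.0, 53.0] [603.2  18.9  55.4]
y 181 479 517 [52.0, 54.0, 53.0, 54.0, 56.0, 55.0, 56.0, 58.0, 59.0, 59.0, 60.0, 60.0, 61.0, 61.0, 61.0, 62.0, 61.0, 62.0, 63.0, 54.0, 57.0, 57.0, 56.0, 55.0, 55.0, 56.0, 54.0, 56.0, 55.0, 55.0, 56.0, 56.0, 56.0, 53.0, 52.0, 53.0, 52.0, 53.0, 52.0] [601.9  16.6  54.4]
y 184 498 502 [55.0, 55.0, 55.0, 55.0, 56.0] [598.6  14.6  54.8]
y 187 498 498 [52.0] [600.2  11.9  51.7]
```

View pics/s3.png

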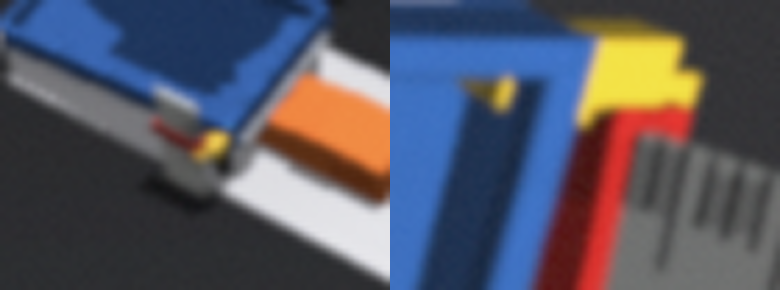

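The wrist crop shows the pointer tip (yellow, just right of the cradle corner) beside the rider's upper half. By depth the tip is at about 52 mm, and the rider spans about 48–56 mm with its middle near 52. Step 1 is done, so I'll go on to the carrier.

```bash
python3 plan.py 1 19.1 48 455,-50,180 466,-346,190
```

```text
at [452.7 -29.6  99.6] [1.7994e+02 2.0000e-02 9.2480e+01] t 10.15
[[1.0, -0.0205, 0.0014, -0.0804, 0.0944], [1.0, -0.0201, 0.0044, -0.0804, 0.0944], [1.0, -0.0811, 0.0242, -0.0029, 0.0944], [1.0, -0.0766, 0.036, -0.0029, 0.0944], [1.0, -0.0705, 0.0469, -0.0029, 0.0944], [1.0, -0.0627, 0.0568, -0.0029, 0.0944], [1.0, -0.0537, 0.0654, -0.0029, 0.0944], [1.0, -0.0434, 0.0727, -0.0029, 0.0944]]
[[1.0, -0.0322, 0.0783, -0.0029, 0.0598]]
```

Emit:
step_arm:
  deltas:
    - [0.6,-0.0205,0.0014,-0.0804,0.0944]
    - [0.6,-0.02,0.0044,-0.0804,0.0944]
    - [1,-0.0811,0.0242,-0.003,0.0944]
    - [1,-0.0766,0.036,-0.003,0.0944]
    - [1,-0.0705,0.0469,-0.003,0.0944]
    - [1,-0.0627,0.0568,-0.003,0.0944]
    - [1,-0.0537,0.0654,-0.003,0.0944]
    - [1,-0.0434,0.0727,-0.003,0.0944]

```text
time: 10.95
tool_pos: [463.9, -305.5, 189.3]
tcp_rot: [3.14, -0.001, 0.422]
contact_force: [0.0, 0.4, 0.3]
grip_width: 91.2
finger_force: 0.0
```

Emit:
step_arm:
  deltas:
    - [1,-0.0322,0.0783,-0.003,0.06]
    - [1,0,0,0,0]
    - [1,0,0,0,0]

```text
time: 11.25
tool_pos: [465.1, -346.5, 190.0]
tcp_rot: [-3.141, -0.0, 0.333]
contact_force: [0.5, 0.7, 0.8]
grip_width: 91.9
finger_force: 0.0
```

```bash
python3 - <<'E'
from h import *
o=bot.get_obs(); print(o['tool_pos'],np.degrees(o['tcp_rot']))
for n in('top','wrist'):
    p,im,d=cam(n); C=cloud(p,d); 
    H=C[(abs(C[...,0]-466)<60)&(abs(C[...,1]+346)<45)&(C[...,2]>52)&(C[...,2]<75)]
    if len(H)>15: print(n,len(H),cv2.minAreaRect(H[:,:2].astype(np.float32)),np.percentile(H[:,2],[10,50,90]))
E
python3 plan.py 1 19.1 48 466,-346,190
```

```text
[ 465.12193895 -346.52510352  189.98237204] [-1.79985326e+02 -7.21864907e-03  1.90607763e+01]
top 44 ((493.4491882324219, -337.3021240234375), (18.780282974243164, 15.841997146606445), 22.509496688842773) [59.09048732 66.50913439 69.83461361]
wrist 1281 ((465.18963623046875, -346.5025939941406), (78.1494369506836, 13.46299934387207), 19.368045806884766) [65.6664637  67.13855709 68.13988996]
at [ 465.2 -345.1  190.1] [-179.97    0.     19.17] t 11.35
[[1.0, 0.0008, 0.0023, 0.0002, 0.0008]]
```

Emit:
step_arm:
  deltas:
    - [1,0,0,0.08,0]
    - [1,0,0,0.08,0]
    - [1,0,0,0.07,0]
    - [1,0,0,0.046,0]
    - [1,0,0,0,0]
    - [0,0,0,0,0]
    - [0,0,0,0,0]
    - [0,0,0,0,0]

```text
time: 12.15
tool_pos: [465.9, -346.8, 53.8]
tcp_rot: [3.139, -0.001, 0.333]
contact_force: [-0.0, 0.8, -0.5]
grip_width: 71.9
finger_force: 0.0
```

Emit:
step_arm:
  deltas:
    - [0,0,0,0,0]
    - [0,0,0,0,0]
    - [0,0,0,0,0]
    - [0,0,0,0,0]
    - [0,0,0,0,0]
    - [0,0,0,0,0]
    - [0,0,0,0,0]
    - [0,0,0,0,0]

```text
time: 12.95
tool_pos: [465.1, -346.6, 52.0]
tcp_rot: [3.141, -0.0, 0.333]
contact_force: [0.6, -0.9, -0.7]
grip_width: 14.0
finger_force: 30.0
```

Emit:
step_arm:
  deltas:
    - [0,0,0,-0.03,0]
    - [0,0,0,-0.06,0]
    - [0,0,0,-0.08,0]
    - [0,0,0,-0.05,0]
    - [0,0,0,0,0]

```text
time: 13.45
tool_pos: [466.4, -347.5, 165.4]
tcp_rot: [3.135, -0.003, 0.333]
contact_force: [0.4, -0.0, -3.7]
grip_width: 14.0
finger_force: 30.0
```

```bash
python3 plan.py 0 2.3 35 542.6,-60.5,162
```

```text
at [ 466.4 -347.5  165.4] [179.65  -0.18  19.06] t 13.45
[[0.0, 0.0368, -0.0548, 0.0008, 0.0944], [0.0, 0.0283, -0.0596, 0.0008, 0.0918], [0.0, 0.0195, -0.0631, 0.0008, -0.0], [0.0, 0.0195, -0.0631, 0.0008, -0.0], [0.0, 0.0195, -0.0631, 0.0008, -0.0], [0.0, 0.0195, -0.0631, 0.0008, -0.0], [0.0, 0.0195, -0.0631, 0.0008, -0.0], [0.0, 0.0195, -0.0631, 0.0008, -0.0]]
[[0.0, 0.0195, -0.0631, 0.0008, -0.0]]
```

Emit:
step_arm:
  deltas:
    - [0,0.0368,-0.0548,0,0.0944]
    - [0,0.0283,-0.0596,0,0.0918]
    - [0,0.0195,-0.0631,0,0]
    - [0,0.0195,-0.0631,0,0]
    - [0,0.0195,-0.0631,0,0]
    - [0,0.0195,-0.0631,0,0]
    - [0,0.0195,-0.0631,0,0]
    - [0,0.0195,-0.0631,0,0]

```text
time: 14.25
tool_pos: [531.9, -89.4, 159.7]
tcp_rot: [-3.14, 0.004, 0.04]
contact_force: [0.5, -0.7, -3.2]
grip_width: 13.8
finger_force: 30.0
```

Emit:
step_arm:
  deltas:
    - [0,0.0195,-0.0631,0,0]
    - [0,0,0,0,0]
    - [0,0,0,0,0]

```text
time: 14.55
tool_pos: [540.4, -58.3, 160.1]
tcp_rot: [-3.141, 0.003, 0.042]
contact_force: [0.2, -1.0, -3.4]
grip_width: 13.7
finger_force: 30.0
```

```bash
python3 plan.py 0 2.4 48 542.6,-60.5,110; python3 - <<'E'
from h import *
p,im,d=cam('wrist'); save('p1.png',im,1.4)
p,im,d=cam('top'); C=cloud(p,d)
k=(C[...,2]>90)&(C[...,2]<150)&(C[...,1]<40)&(C[...,1]>-150)&(C[...,0]>470)&(C[...,0]<620)
hsv=cv2.cvtColor(im,cv2.COLOR_RGB2HSV); k2=k&(hsv[...,0]>100)&(hsv[...,0]<125)&(hsv[...,1]>120)
print(np.median(C[k2],0),k2.sum()); print(np.percentile(C[k2],[2,98],axis=0))
E
```

```text
at [540.4 -58.3 160.1] [-179.97    0.19    2.41] t 14.55
[[0.0, 0.0021, 0.0023, 0.0501, 0.0001], [0.0, 0.0021, 0.0023, 0.0501, -0.0]]
[503.73057738   2.96058906 128.11552721] 4
[[500.54524532 -58.65244371 114.81503558]
 [506.15032678   5.3709929  128.79901397]]
```

View pics/p1.png

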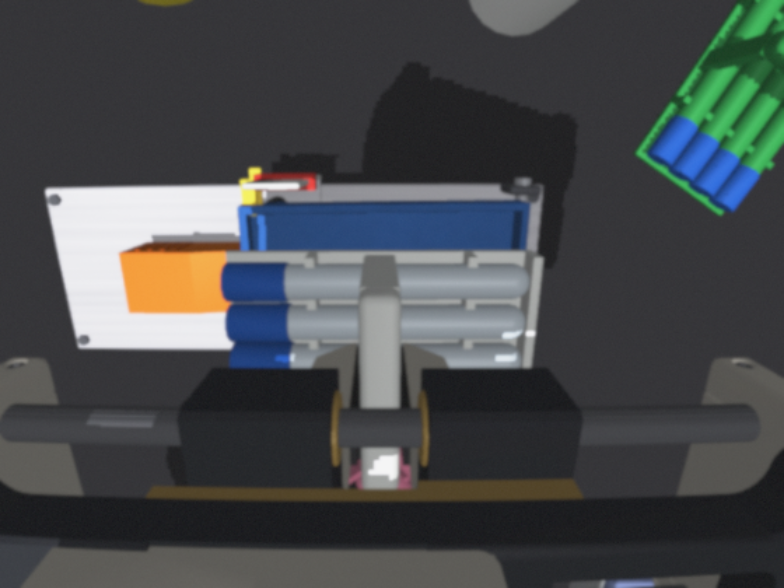

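The carrier is held level above the cradle, caps to the left (raised end), with sides parallel to the cradle. Now I'll lower it.

Emit:
step_arm:
  deltas:
    - [0,0.002,0.0023,0.05,0]
    - [0,0.002,0.0023,0.04,0]
    - [0,0,0,0,0]
    - [0,0,0,0.008,0]
    - [0,0,0,0.006,0]
    - [0,0,0,0,0]

```text
time: 15.25
tool_pos: [543.5, -61.6, 110.3]
tcp_rot: [3.141, -0.001, 0.04]
contact_force: [-0.9, 0.4, -3.2]
grip_width: 14.0
finger_force: 30.0
```

Emit:
step_arm:
  deltas:
    - [0,0,0,0.006,0]
    - [0,0,0,0,0]

```text
time: 15.45
tool_pos: [543.3, -61.3, 107.0]
tcp_rot: [3.141, -0.0, 0.04]
contact_force: [-0.3, -1.4, -2.8]
grip_width: 13.8
finger_force: 30.0
```

Emit:
step_arm:
  deltas:
    - [0,0,0,0.004,0]
    - [0,0,0,0,0]

```text
time: 15.65
tool_pos: [543.2, -61.3, 104.8]
tcp_rot: [3.142, 0.0, 0.04]
contact_force: [-0.7, 0.4, -3.4]
grip_width: 13.7
finger_force: 30.0
```

Emit:
step_arm:
  deltas:
    - [0,0,0,0.004,0]
    - [0,0,0,0,0]

```text
time: 15.85
tool_pos: [543.2, -61.3, 102.7]
tcp_rot: [-3.142, 0.0, 0.04]
contact_force: [-0.4, -0.1, -4.2]
grip_width: 13.7
finger_force: 30.0
```

Emit:
step_arm:
  deltas:
    - [0,0,0,0.004,0]
    - [0,0,0,0,0]

```text
time: 16.05
tool_pos: [543.2, -61.3, 100.7]
tcp_rot: [-3.142, 0.0, 0.04]
contact_force: [0.6, 0.1, -2.8]
grip_width: 13.5
finger_force: 30.0
```

Emit:
step_arm:
  deltas:
    - [0,0,0,0.004,0]
    - [0,0,0,0,0]

```text
time: 16.25
tool_pos: [543.2, -61.3, 98.7]
tcp_rot: [-3.142, 0.0, 0.04]
contact_force: [0.8, -1.2, -3.3]
grip_width: 13.5
finger_force: 30.0
```

Emit:
step_arm:
  deltas:
    - [0,0,0,0.003,0]
    - [0,0,0,0,0]

```text
time: 16.45
tool_pos: [543.5, -61.7, 97.9]
tcp_rot: [3.141, -0.0, 0.04]
contact_force: [-1.3, -2.6, 2.4]
grip_width: 13.6
finger_force: 30.0
```

Emit:
step_arm:
  deltas:
    - [0,0,0,0.002,0]
    - [0,0,0,0,0]

```text
time: 16.65
tool_pos: [543.7, -62.1, 97.3]
tcp_rot: [3.14, -0.001, 0.04]
contact_force: [-2.6, -4.4, 5.7]
grip_width: 13.9
finger_force: 30.0
```

Emit:
step_arm:
  deltas:
    - [0.16,0,0,0,0]
    - [0.18,0,0,0,0]
    - [0.2,0,0,0,0]
    - [0.23,0,0,0,0]
    - [0.26,0,0,0,0]
    - [0.29,0,0,0,0]
    - [0.32,0,0,0,0]
    - [0.35,0,0,0,0]

```text
time: 17.45
tool_pos: [543.4, -61.3, 96.4]
tcp_rot: [3.142, 0.0, 0.04]
contact_force: [-0.0, -0.6, -0.1]
grip_width: 31.0
finger_force: 0.0
```

```bash
cat > bed.py <<'E'
from h import *
p,im,d=cam('wrist'); save('p2.png',im,1.4); C=cloud(p,d)
k=(abs(C[...,0]-542)<70)&(abs(C[...,1]+65)<50)&(C[...,2]>85)&(C[...,2]<115); H=C[k]
print('handle',k.sum(),cv2.minAreaRect(H[:,:2].astype(np.float32)) if k.sum()>20 else '',np.percentile(H[:,2],[5,50,95]) if k.sum()>20 else '')
E
python3 bed.py
```

```text
handle 5123 ((563.8282470703125, -54.99201202392578), (113.71932983398438, 57.63783264160156), 29.222606658935547) [ 90.91028353 106.36723647 110.52524054]
```

View pics/p2.png

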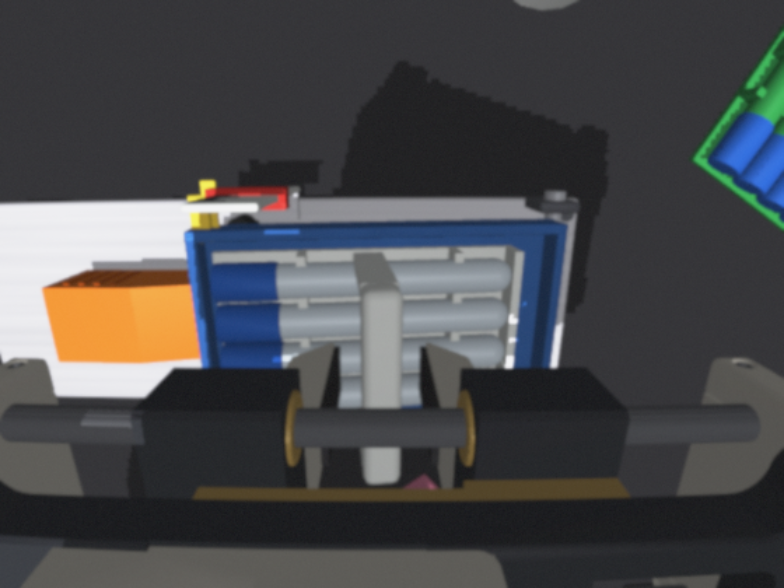

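The carrier lies inside the lips, caps at the raised end and a little toward that end, with the fingers clear of the handle. I'll withdraw and check the final state.

Emit:
step_arm:
  deltas:
    - [0.5,0,0,0,0]
    - [0.5,0,0,0,0]
    - [0.5,0,0,-0.03,0]
    - [0.5,0,0,-0.08,0]
    - [0.5,0,0,-0.08,0]
    - [0.5,0,0,-0.08,0]
    - [0.5,-0.08,0,0,0]
    - [0.5,-0.08,0,0,0]

```text
time: 18.3
tool_pos: [463.4, -64.8, 232.6]
tcp_rot: [3.14, -0.003, 0.041]
contact_force: [-1.4, -1.1, 0.2]
grip_width: 45.8
finger_force: 0.0
```

Emit:
step_arm:
  deltas:
    - [0.5,0,0,0,0]
    - [0.5,0,0,0,0]

```text
time: 18.5
tool_pos: [463.4, -64.7, 232.0]
tcp_rot: [3.141, -0.001, 0.04]
contact_force: [0.9, -0.2, 0.6]
grip_width: 45.7
finger_force: 0.0
```

```bash
python3 - <<'E'
from h import *
p,im,d=cam('wrist'); save('p3.png',im,1.4); C=cloud(p,d); hsv=cv2.cvtColor(im,cv2.COLOR_RGB2HSV); h=hsv[...,0]
W=(abs(C[...,0]-606)<25)&(abs(C[...,1]-2)<40)&(C[...,2]>25)
for nm,m in(('red',((h<6)|(h>172))&(hsv[...,1]>110)&W),('yel',(h>20)&(h<34)&(hsv[...,1]>110)&W)):
    P=C[m]; print(nm,len(P),np.percentile(P[:,2],[10,50,90]).round(1) if len(P) else '')
    if nm=='yel' and len(P): print('tip',np.median(P[P[:,0]>606],0))
k=(abs(C[...,0]-542)<60)&(abs(C[...,1]+65)<40)&(C[...,2]>92)&(C[...,2]<125); H=C[k]
print('handle',len(H),cv2.minAreaRect(H[:,:2].astype(np.float32)),np.median(H[:,2]))
E
```

```text
red 217 [50.2 56.  57.4]
yel 167 [52.1 55.5 56.8]
tip [607.04338631  17.67999538  53.16411189]
handle 1593 ((543.0026245117188, -61.06185531616211), (77.44491577148438, 15.181848526000977), 1.0495457649230957) 106.51058046847102
```

View pics/p3.png

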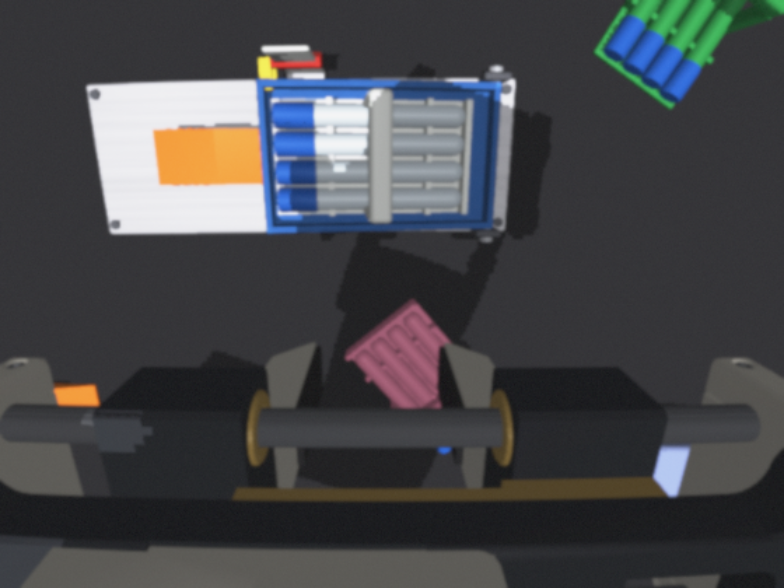

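The final view shows the carrier seated inside all four lips with its handle top at 106.5 mm, which fits lying flat. The pointer is beside the rider and the wedge is under the bar, so I'll hand it in.

```bash
python3 -c "
from plant import bot
print(bot.close_job())"
```

```text
the job is handed in; nothing more can be done
None
```

The job is handed in, with no verdict returned: the wedge holds the cradle with the pointer tip about 1 mm or less from the rider's middle, and the carrier lies flat in the cradle with its caps at the raised end, about 8 mm off centre.

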